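Switch the fume extraction over at the slide gates

TASK

Work has moved to the yellow inlet on the welding table, so switch the fume extraction over: with the fingertips, push the yellow inlet's slide gate fully open (by its green end), and only after that push the blue inlet's slide gate fully shut (by its red end). Only push: do not pinch or grip the slides, and leave everything else on the table where it stands.

Things in the scene. Friction and masses are not known exactly. Their poses are not given: they have to be found in the camera images.
- yellow_inlet: fixed fume-extraction inlet with a yellow bell mouth: foot flange 110 mm dia., pipe 64 mm dia., slide-gate frame 104 (its x) by 84 mm (its y) from 63 to 95 mm up, then the yellow bell, 96 mm dia. at its rim 135 mm up, the top. Origin: on the pipe's axis at table height, z up; the slide runs along y. May stand left or right.
- blue_inlet: fixed fume-extraction inlet with a blue bell mouth: foot flange 110 mm dia., pipe 64 mm dia., slide-gate frame 104 (its x) by 84 mm (its y) from 63 to 95 mm up, then the blue bell, 96 mm dia. at its rim 135 mm up, the top. Origin: on the pipe's axis at table height, z up; the slide runs along y. May stand left or right.
- yellow_slide (a joint): opening of the yellow inlet's slide, m: 0 = fully shut (blind plate under the bell), 0.070 = fully open (60 mm hole under the bell); hard stop at each end. A level steel plate 80 mm wide, 5 mm thick, 80 mm above the table, with an upturned lip at each end, green and red. Takes about 4 to 6 N to push, stays where left. At the start it is shut or nearly shut (0 to 0.025).
- blue_slide (a joint): opening of the blue inlet's slide, m: 0 = fully shut (blind plate under the bell), 0.070 = fully open (60 mm hole under the bell); hard stop at each end. A level steel plate 80 mm wide, 5 mm thick, 80 mm above the table, with an upturned lip at each end, green and red. Takes about 4 to 6 N to push, stays where left. At the start it is open or mostly open (0.045 to 0.070).
- yellow_green_lip (a point): middle of the outer face of the GREEN lip of the yellow inlet's slide: an upright plate 90 mm wide, 8 mm thick, 80 to 125 mm above the table (this point at 105), facing the inlet's -y. 134 mm from the pipe's axis when the gate is shut, 64 mm when open. Pushing this lip towards the pipe (inlet's +y) opens the gate
- yellow_red_lip (a point): middle of the outer face of the RED lip of the yellow inlet's slide, same size and height as the green one, facing the inlet's +y. 64 mm from the pipe's axis when the gate is shut, 134 mm when open. Pushing this lip towards the pipe (inlet's -y) shuts the gate
- blue_green_lip (a point): middle of the outer face of the GREEN lip of the blue inlet's slide: an upright plate 90 mm wide, 8 mm thick, 80 to 125 mm above the table (this point at 105), facing the inlet's -y. 134 mm from the pipe's axis when the gate is shut, 64 mm when open. Pushing this lip towards the pipe (inlet's +y) opens the gate
- blue_red_lip (a point): middle of the outer face of the RED lip of the blue inlet's slide, same size and height as the green one, facing the inlet's +y. 64 mm from the pipe's axis when the gate is shut, 134 mm when open. Pushing this lip towards the pipe (inlet's -y) shuts the gate
- spray_can: loose upright spray can with a red label, 60 mm dia., 170 mm high, about 140 mm from the yellow inlet's axis, on its far side from the robot. Origin: centre of its underside. Leave it alone
- brush: loose hand brush, 170 mm long, lying on the table about 120 mm from the yellow inlet's axis, on the robot's side. Origin: centre of its underside; x along it. Leave it alone
- angle_block: loose red welding angle block, 50 by 70 mm, 60 mm high, about 130 mm from the blue inlet's axis, on its far side from the robot. Origin: centre of its underside. Leave it alone
- weld_nut: loose turned steel boss, 44 mm dia., 60 mm high, standing about 120 mm from the blue inlet's axis, on the robot's side. Origin: centre of its underside. Leave it alone

How it is judged:
By the outcome, as a careful person would: the job done as asked, in the order asked, and still so for the second after the job is handed in, with the robot touching nothing.
It also fails if it takes over 48 s, if anything falls off the work surface, if the arm or the gripper's body presses on something with over 40 N, if the wrist force passes 120 N, or if a joint passes its speed limit or range.

ROBOT

A 7-joint arm with a two-finger parallel gripper is mounted at the origin on the work surface. World frame = base frame: x ahead of the robot, y to its left, z up, the work surface at z = 0. Lengths are in m, angles in rad, forces in N, time in s.
With the tool pointing down it reaches from about 0.4 to 0.85 m from the base axis. Payload 10.4 kg.
Tool frame: the origin (TCP) lies midway between the tips of the shut fingers; the grasp point (between the pads) lies 19 mm behind it (manip.grasp_offset is the distance from the TCP to the grasp point, in m); z points along the fingers, y is the line along which they close (so a half turn about z gives the same grasp; the last joint's range is limited). The gripper opens to 85 mm and grips with 20 to 120 N. Pads are 22 mm wide; open, the fingers measure 114 mm over their backs; the gripper's body (76 mm by 85 mm) begins 54 mm behind the grasp point. The pads swing forward as they close: fully open they stand 13 mm farther back than shut.
Start: joints at [1.245, 0.332, -0.065, 1.46, 0.022, 1.35, -0.088], TCP at [0.186, -0.597, 0.231] pointing down, gripper open.
Joint ranges: [-2.6, 2.6], [-0.5, 2.12], [-1.47, 1.34], [0.16, 2.42], [-1.27, 4.41], [0.06, 2.06], [-2.6, 2.6]. Speed limits (rad/s): [2.22, 2.22, 2.79, 2.79, 3.14, 3.14, 3.14].

INTERFACE

Orientations are given as a unit quaternion [x, y, z, w].
In Python, from workcell import manip, viewer, sensors gives the robot as it stands (manip), with the cameras (viewer) and the readings (sensors).
- The arm moves only by the shell command python3 jog.py 'ROWS' [FORCE]. ROWS is a JSON object whose key "deltas" holds a list of rows, 1 to 20 of them, each of 7 numbers: a rotation vector rx, ry, rz in shares of 90 degrees (1.0 is 90 degrees), then dx, dy, dz in normalised numbers (1 is 0.6 m), then the opening from 0.0 (shut) to 1.0 (fully open); each row is the pose to reach, as a shift and turn from the pose commanded when the command began, along the tool's axes at that moment; what a row does not reach only later rows make up. A row lasts 1/8 s, in which the tool goes at most 0.0625 m and 0.188 rad, less where a joint would pass 70% of its speed; a pose out of reach is approached as far as the arm can. The fingers move at their own pace and stop on an object; FORCE is the grip in N (left out, the last holds). Time passes only in rows, so rows that do not move let the fingers close. It prints the time, the measured TCP pose, the force, the opening and the grip force at its end. A shift or turn number past 1, either way, is cut back to 1. Input that does not fit is refused with a message, and nothing moves.
- sensors.get_obs(): the state, without advancing time (a new reading comes with each control period).
- viewer.camera(name): name is "scene" or "top" or "wrist"; returns the picture (384x512x3 uint8, blue, green, red); there is no depth.
- viewer.calibration(name): a dict with "fx", "fy", "cx", "cy" (pixels), "k1" (the pictures are not rectified: a ray, as slopes to the right and down, at radius r is drawn at 1 + k1 r^2 times it, then the intrinsics apply), "world_from_camera" (4x4, takes a point from camera to world coordinates); the wrist camera has in their place "tool_from_camera" (4x4, takes a point from camera to tool coordinates, whose origin is the TCP and whose axes are the flange's). Camera axes: x right, y up, looking along -z (the intrinsics and any distortion apply to the point x, -y, -z); pixel columns grow to the right and rows downward; lengths in m; the calibration is good to about 2 mm. A picture is of the moment at which its call begins: read the wrist's pose just before it. calibration takes no time and is no camera call.
- manip.hand_in(): hands the job in; it is judged then, once.
The state is a dict: "clock": time; "joint_pos": joint angles; "joint_velocities": joint speeds; "tau": joint torques, N m; "position": TCP position; "ee_rot": TCP orientation; "ft_force": force on the tool from outside, world axes, zero at the start; "torque": the same for the moment, N m; "grip_width": opening from 0.0 (shut) to 1.0 (fully open); "grasp_force": force on a finger pad.
Only numpy, scipy, OpenCV 4.12 (cv2) and the standard library are available. Lean on these libraries where they do the work, as an engineer would, in place of code of your own. Each camera call takes 0.05 s, during which the arm holds its last target. There are 200 camera calls.

## Working session

There is one attempt and no reset: what is moved stays moved. The work goes in short steps, Python scripts to look and compute and a shell command to move; the robot and the scene stay as the last step left them, time stands still between calls to the robot, and variables do not carry over. Pictures are saved under pics/ and viewed, at most 10 in all, crops included, and the job is handed in when it is done.

```bash
ls; mkdir -p pics; python3 - <<'E'
from workcell import manip, viewer, sensors
import cv2,numpy as np
o=sensors.get_obs();print(o['clock'],o['position'],o['ee_rot'],o['grip_width'],o['ft_force'])
for n in("top","scene"):
    cv2.imwrite(f"pics/{n}0.png",viewer.camera(n)); c=viewer.calibration(n);print(n,{k:np.round(v,4).tolist() for k,v in c.items()})
E
```

```text
jog.py
pics
workcell.py
0.0 [ 0.18624905 -0.5962007   0.23049155] [ 9.88560754e-01  1.50821375e-01 -1.50114123e-04 -7.25359254e-04] 0.9981807416727504 [-0.19626788  0.3741268   0.55707135]
top {'fx': 487.3481, 'fy': 487.3481, 'cx': 252.4722, 'cy': 186.8172, 'k1': -0.1973, 'world_from_camera': [[0.0248, 0.9949, -0.0977, 0.404], [-0.9997, 0.024, -0.0095, 0.0104], [-0.0071, 0.0979, 0.9952, 1.4213], [0.0, 0.0, 0.0, 1.0]]}
scene {'fx': 362.6762, 'fy': 362.6762, 'cx': 259.5435, 'cy': 193.6755, 'k1': -0.0671, 'world_from_camera': [[-0.4023, -0.7816, 0.4766, 0.9131], [0.9155, -0.3385, 0.2176, 0.1697], [-0.0087, 0.5239, 0.8517, 0.7444], [0.0, 0.0, 0.0, 1.0]]}
```

View pics/top0.png

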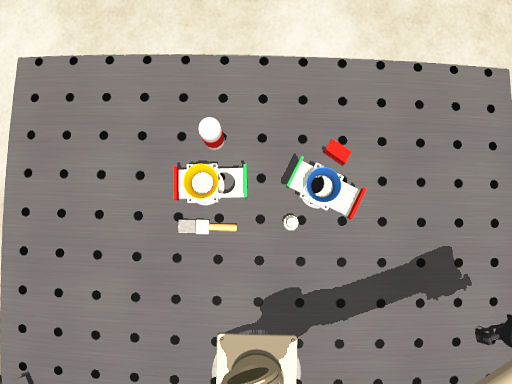

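View pics/scene0.png

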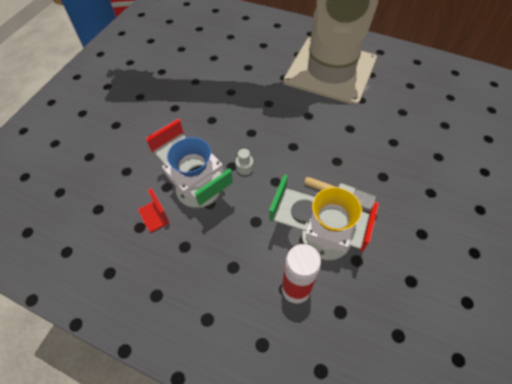

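```bash
cat > h.py <<'E'
from workcell import manip, viewer, sensors
import cv2,numpy as np
from scipy.spatial.transform import Rotation as R
def unproj(px,z,c,T):
    k=c['k1']; K=np.array([[c['fx'],0,c['cx']],[0,c['fy'],c['cy']],[0,0,1]])
    u=cv2.undistortPoints(np.float64(px).reshape(-1,1,2),K,np.array([k,0,0,0.]))[:,0]
    d=np.c_[u[:,0],-u[:,1],-np.ones(len(u))]@T[:3,:3].T
    return T[:3,3]+d*((z-T[2,3])/d[:,2])[:,None]
E
python3 - <<'E'
from h import *
im=cv2.imread('pics/top0.png');c=viewer.calibration('top');T=np.array(c['world_from_camera'])
h=cv2.cvtColor(im,cv2.COLOR_BGR2HSV)
def m(lo,hi): return cv2.inRange(h,np.array(lo),np.array(hi))
M={'green':(m((50,120,60),(85,255,255)),.125),'red':(m((0,150,80),(6,255,255))|m((174,150,80),(180,255,255)),.125),'yellow':(m((20,150,120),(32,255,255)),.135),'blue':(m((98,130,60),(118,255,255)),.135)}
for n,(k,z) in M.items():
    N,L,S,C=cv2.connectedComponentsWithStats(k)
    for i in range(1,N):
        if S[i,4]<25: continue
        p=np.argwhere(L==i)[:,::-1].astype(float); w=unproj(p,z,c,T)[:,:2]
        (cx,cy),(a,b),t=cv2.minAreaRect(w.astype(np.float32))
        e,V=np.linalg.eigh(np.cov(w.T))
        print(n,S[i],'cen',w.mean(0).round(4),'rect',np.round([cx,cy,a,b,t],4),'axis',V[:,1].round(3))
cv2.imwrite('pics/top_crop.png',cv2.resize(im[110:245,160:380],None,fx=3.6,fy=3.6,interpolation=cv2.INTER_CUBIC))
E
```

```text
green [286 156  18  32  95] cen [ 0.5765 -0.0885] rect [ 5.75700e-01 -8.86000e-02  8.30000e-03  9.34000e-02  6.37657e+01] axis [-0.901  0.434]
green [243 164   5  34 106] cen [0.5485 0.0434] rect [0.5479 0.0433 0.0892 0.0082 3.2727] axis [-0.999 -0.042]
red [202 131  22  17 120] cen [0.6512 0.1259] rect [ 0.6538  0.1291  0.0349  0.0584 23.3956] axis [-0.425  0.905]
red [324 139  28  26 412] cen [ 0.6324 -0.2043] rect [ 6.32400e-01 -2.04900e-01  6.69000e-02  4.78000e-02  5.61203e+01] axis [0.568 0.823]
red [173 166   6  34 179] cen [0.5367 0.231 ] rect [0.5381 0.2302 0.0896 0.0137 2.3796] axis [-0.998 -0.059]
red [347 187  20  32 180] cen [ 0.494  -0.2578] rect [ 4.95000e-01 -2.58200e-01  1.43000e-02  9.47000e-02  6.48288e+01] axis [-0.897  0.442]
yellow [183 163  36  36 569] cen [0.5462 0.1639] rect [ 0.5435  0.1613  0.0915  0.0919 28.0744] axis [-0.732  0.682]
blue [307 167  34  35 542] cen [ 0.5449 -0.1687] rect [ 0.5425 -0.1663  0.0912  0.0886  0.7963] axis [0.45  0.893]
```

View pics/top_crop.png

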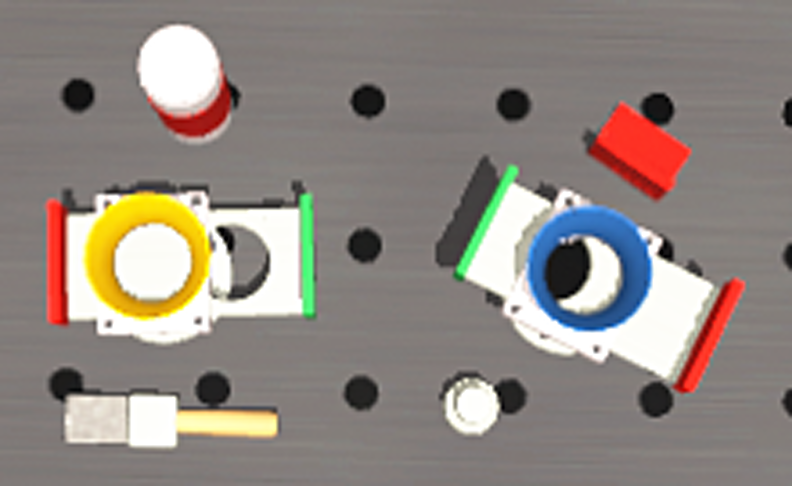

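The top view shows yellow at left, with its green lip on the right at about (246,180). Blue is at right, with its red lip at lower right at about (357,203). Yellow is about 12 mm open and pushes along (-0.045, 1). Blue is about 46 mm open and shuts along (0.43, 0.90). I'll shut the fingers and move high to the yellow green lip, turned so tool x points along the push.

Units first: shifts go in shares of 0.6 m and turns go in shares of 90 degrees. So 0.5245 m / 0.6 = 0.8742, 0.43 m / 0.6 = 0.7167, -1.313 rad / 1.5708 = -0.8359.

```bash
python3 -c "
from h import *
print(np.round(viewer.calibration('wrist')['tool_from_camera'],3))"
python3 jog.py '{"deltas":[[0,0,-0.1146,0.0833,-0.0667,0,0],[0,0,-0.2292,0.1667,-0.1333,0,0],[0,0,-0.3438,0.2333,-0.2,0,0],[0,0,-0.4456,0.3167,-0.275,0,0],[0,0,-0.5411,0.4,-0.35,0,0],[0,0,-0.6366,0.4833,-0.4167,0,0],[0,0,-0.7003,0.55,-0.4833,0,0],[0,0,-0.7639,0.6333,-0.55,0,0],[0,0,-0.8359,0.7167,-0.625,0,0],[0,0,-0.8359,0.8,-0.7,0,0],[0,0,-0.8359,0.8742,-0.7642,0,0],[0,0,-0.8359,0.8742,-0.7642,0,0],[0,0,-0.8359,0.8742,-0.7642,0,0],[0,0,-0.8359,0.8742,-0.7642,0,0]]}'
```

```text
[[ 0.001  0.947  0.322  0.083]
 [ 1.    -0.    -0.    -0.001]
 [-0.     0.322 -0.947 -0.142]
 [ 0.     0.     0.     1.   ]]
clock: 1.85
position: [0.5498, -0.0045, 0.2311]
ee_rot: [0.692, 0.722, -0.001, 0.0]
ft_force: [-0.1, 0.0, 0.4]
grip_width: 0.001
grasp_force: 0.0
```

```bash
python3 - <<'E'
from h import *
o=sensors.get_obs();im=viewer.camera('wrist');cv2.imwrite('pics/w1.png',im)
c=viewer.calibration('wrist');B=np.eye(4);B[:3,:3]=R.from_quat(o['ee_rot']).as_matrix();B[:3,3]=o['position'];T=B@np.array(c['tool_from_camera'])
h=cv2.cvtColor(im,cv2.COLOR_BGR2HSV);k=cv2.inRange(h,(50,120,60),(85,255,255))
N,L,S,C=cv2.connectedComponentsWithStats(k)
for i in range(1,N):
    if S[i,4]<100: continue
    p=np.argwhere(L==i)[:,::-1].astype(float);w=unproj(p,.125,c,T)[:,:2]
    print(S[i],cv2.minAreaRect(w.astype(np.float32)),w.min(0),w.max(0))
print(o['position'],R.from_quat(o['ee_rot']).as_matrix()[:2,0])
E
```

```text
[ 206  133  103   15 1353] ((0.5483408570289612, 0.04627112299203873), (0.08985879272222519, 0.012009026482701302), 3.138167142868042) [0.5036212  0.03860571] [0.59344941 0.05433673]
[283 253  33  38 729] ((0.5947505831718445, -0.08588893711566925), (0.027769552543759346, 0.047875408083200455), 60.39277648925781) [ 0.57936393 -0.10820501] [ 0.61554918 -0.06443011]
[ 0.54984369 -0.00447197  0.23108545] [-0.04263721  0.99909016]
```

View pics/w1.png

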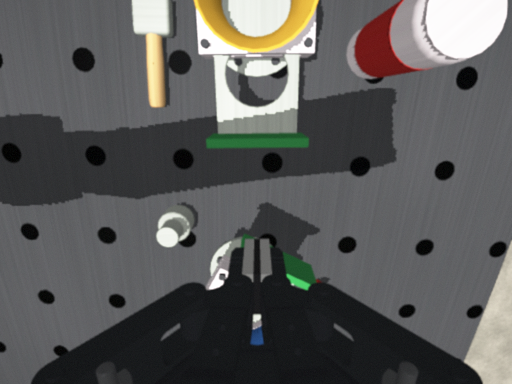

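The wrist view confirms the green lip at about (257,141) px, outer face near y = 0.039. The fingers are clear of blue. I'll descend and push.

Converted, 0.133 m / 0.6 = 0.2217, 0.028 m / 0.6 = 0.0467.

```bash
python3 jog.py '{"deltas":[[0,0,0,0,0,0.075,0],[0,0,0,0,0,0.15,0],[0,0,0,0,0,0.2217,0],[0,0,0,0.0167,0,0.2217,0],[0,0,0,0.0333,0,0.2217,0],[0,0,0,0.0467,0,0.2217,0],[0,0,0,0.0567,0,0.2217,0],[0,0,0,0.0667,0,0.2217,0],[0,0,0,0.075,0,0.2217,0],[0,0,0,0.0833,0,0.2217,0]]}'
python3 jog.py '{"deltas":[[0,0,0,0.0083,0,0,0],[0,0,0,0.0167,0,0,0],[0,0,0,0.025,0,0,0],[0,0,0,0.0333,0,0,0],[0,0,0,0.0417,0,0,0],[0,0,0,0.05,0,0,0]]}'
```

```text
clock: 3.15
position: [0.5483, 0.0474, 0.0985]
ee_rot: [0.691, 0.723, 0.0, 0.0]
ft_force: [0.7, -3.7, 3.4]
grip_width: -0.003
grasp_force: 2.2
clock: 3.9
position: [0.5466, 0.0777, 0.0982]
ee_rot: [0.691, 0.723, -0.0, -0.0]
ft_force: [0.3, -4.1, 3.1]
grip_width: -0.002
grasp_force: 2.2
```

Converted, 0.004 m / 0.6 = 0.0067, 0.002 m / 0.6 = 0.0033.

```bash
for i in 1 2 3; do python3 jog.py '{"deltas":[[0,0,0,0.0033,0,0,0],[0,0,0,0.0067,0,0,0],[0,0,0,0.0067,0,0,0]]}' | grep -E 'pos|ft'; done
```

```text
position: [0.5464, 0.0817, 0.0982]
ft_force: [-0.0, -2.2, 2.3]
position: [0.5462, 0.0857, 0.0982]
ft_force: [-0.8, -3.3, 0.8]
position: [0.5461, 0.0871, 0.0982]
ft_force: [-2.1, -11.6, 5.2]
```

Converted, 0.003 m / 0.6 = 0.005, 0.002 m / 0.6 = 0.0033.

```bash
python3 jog.py '{"deltas":[[0,0,0,0.0033,0,0,0],[0,0,0,0.005,0,0,0],[0,0,0,0.005,0,0,0]]}' | grep -E 'pos|ft'
```

```text
position: [0.5461, 0.087, 0.0982]
ft_force: [-4.1, -20.4, 9.3]
```

Yellow is at its hard stop: the force climbed to 20 N with no further motion. I'll back off, lift and go to blue's red side.

Converted, -0.395 m / 0.6 = -0.6583, -0.135 m / 0.6 = -0.225, 0.489 rad / 1.5708 = 0.3113.

```bash
python3 jog.py '{"deltas":[[0,0,0,-0.0417,0,0,0],[0,0,0,-0.0833,0,0,0],[0,0,0,-0.0833,0,-0.1,0],[0,0,0,-0.0833,0,-0.2,0],[0,0,0,-0.1,0,-0.225,0],[0,0,0.0637,-0.1833,-0.025,-0.225,0],[0,0,0.1592,-0.2833,-0.05,-0.225,0],[0,0,0.2546,-0.3833,-0.075,-0.225,0],[0,0,0.3113,-0.4833,-0.1,-0.225,0],[0,0,0.3113,-0.5833,-0.125,-0.225,0],[0,0,0.3113,-0.6583,-0.1467,-0.225,0],[0,0,0.3113,-0.6583,-0.1467,-0.225,0],[0,0,0.3113,-0.6583,-0.1467,-0.225,0]]}'
python3 - <<'E'
from h import *
o=sensors.get_obs();im=viewer.camera('wrist');cv2.imwrite('pics/w2.png',im);cv2.imwrite('pics/top2.png',cv2.resize(viewer.camera('top')[110:245,160:380],None,fx=3.6,fy=3.6))
c=viewer.calibration('wrist');B=np.eye(4);B[:3,:3]=R.from_quat(o['ee_rot']).as_matrix();B[:3,3]=o['position'];T=B@np.array(c['tool_from_camera'])
h=cv2.cvtColor(im,cv2.COLOR_BGR2HSV);k=cv2.inRange(h,(0,150,50),(6,255,255))|cv2.inRange(h,(174,150,50),(180,255,255))
N,L,S,C=cv2.connectedComponentsWithStats(k)
for i in range(1,N):
    if S[i,4]<100: continue
    p=np.argwhere(L==i)[:,::-1].astype(float);w=unproj(p,.125,c,T)[:,:2]
    print(S[i],cv2.minAreaRect(w.astype(np.float32)))
print(o['position'],B[:2,0])
E
```

```text
clock: 7.02
position: [0.4762, -0.3051, 0.2325]
ee_rot: [0.845, 0.534, 0.0, -0.001]
ft_force: [0.8, 0.3, -0.4]
grip_width: 0.005
grasp_force: 0.0
[ 335    0   55   78 2979] ((0.610103189945221, -0.22207093238830566), (0.05561063811182976, 0.03611648082733154), 55.656558990478516)
[ 205  133  102   15 1307] ((0.4969957172870636, -0.2584318518638611), (0.012258881703019142, 0.08949881792068481), 64.52363586425781)
[ 0.47619505 -0.30508011  0.23252571] [0.42874302 0.90342575]
```

View pics/w2.png

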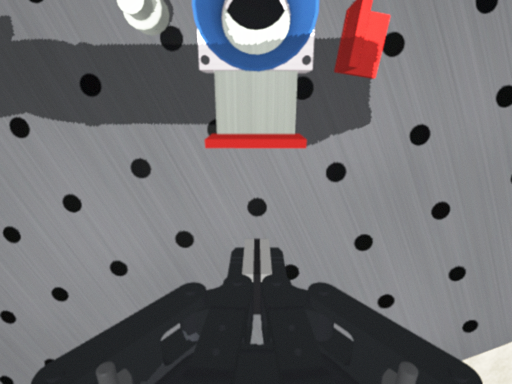

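View pics/top2.png

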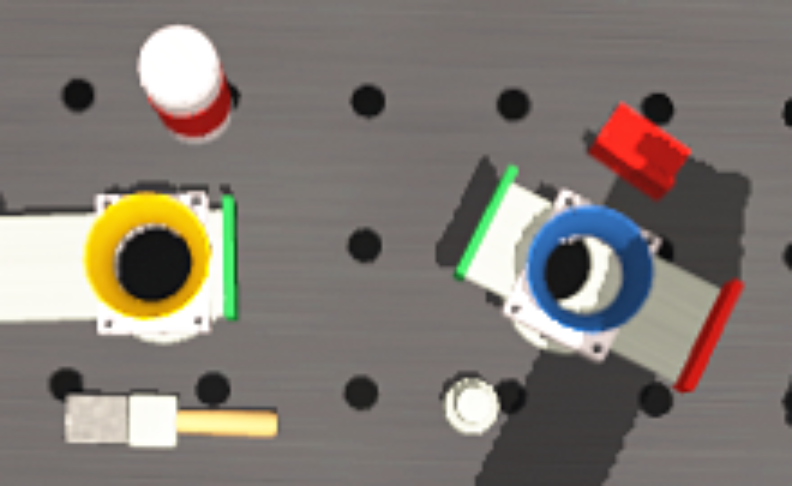

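Yellow shows a clear open hole and its green lip is against the frame. The loose items haven't moved. In the wrist view the blue red lip at about (256,141) px lies straight ahead. I'll descend and push.

Converted, 0.134 m / 0.6 = 0.2233, 0.045 m / 0.6 = 0.075.

```bash
python3 jog.py '{"deltas":[[0,0,0,0,0,0.075,0],[0,0,0,0,0,0.15,0],[0,0,0,0,0,0.2233,0],[0,0,0,0.0167,0,0.2233,0],[0,0,0,0.0333,0,0.2233,0],[0,0,0,0.0467,0,0.2233,0],[0,0,0,0.0567,0,0.2233,0],[0,0,0,0.0667,0,0.2233,0],[0,0,0,0.075,0,0.2233,0],[0,0,0,0.0833,0,0.2233,0],[0,0,0,0.0917,0,0.2233,0],[0,0,0,0.1,0,0.2233,0],[0,0,0,0.1083,0,0.2233,0],[0,0,0,0.1167,0,0.2233,0]]}' | grep -E 'pos|ft'
for i in 1 2 3; do python3 jog.py '{"deltas":[[0,0,0,0.0033,0,0,0],[0,0,0,0.0067,0,0,0],[0,0,0,0.0067,0,0,0]]}' | grep -E 'pos|ft'; done
```

```text
position: [0.5062, -0.2427, 0.0993]
ft_force: [-0.6, -5.7, 2.3]
position: [0.5076, -0.239, 0.0992]
ft_force: [-0.2, -2.8, 0.9]
position: [0.5093, -0.2354, 0.0992]
ft_force: [-0.9, -3.2, 0.6]
position: [0.5097, -0.2346, 0.0992]
ft_force: [-5.5, -9.7, 2.9]
```

Converted, 0.004 m / 0.6 = 0.0067, 0.002 m / 0.6 = 0.0033.

```bash
python3 jog.py '{"deltas":[[0,0,0,0.0033,0,0,0],[0,0,0,0.0067,0,0,0],[0,0,0,0.0067,0,0,0]]}' | grep -E 'pos|ft'
python3 jog.py '{"deltas":[[0,0,0,-0.0333,0,0,0],[0,0,0,-0.0833,0,0,0],[0,0,0,-0.1167,0,-0.0667,0],[0,0,0,-0.1333,0,-0.15,0],[0,0,0,-0.1833,0,-0.2333,0],[0,0,0,-0.2667,0,-0.2333,0],[0,0,0,-0.2667,0,-0.2333,0]]}'
python3 - <<'E'
from h import *
cv2.imwrite('pics/top3.png',cv2.resize(viewer.camera('top')[110:245,160:380],None,fx=3.6,fy=3.6))
E
```

```text
position: [0.5097, -0.2344, 0.0992]
ft_force: [-11.3, -19.8, 5.1]
clock: 11.25
position: [0.442, -0.3761, 0.2391]
ee_rot: [0.847, 0.532, -0.0, -0.0]
ft_force: [0.7, 0.2, -0.9]
grip_width: 0.003
grasp_force: 0.0
```

View pics/top3.png

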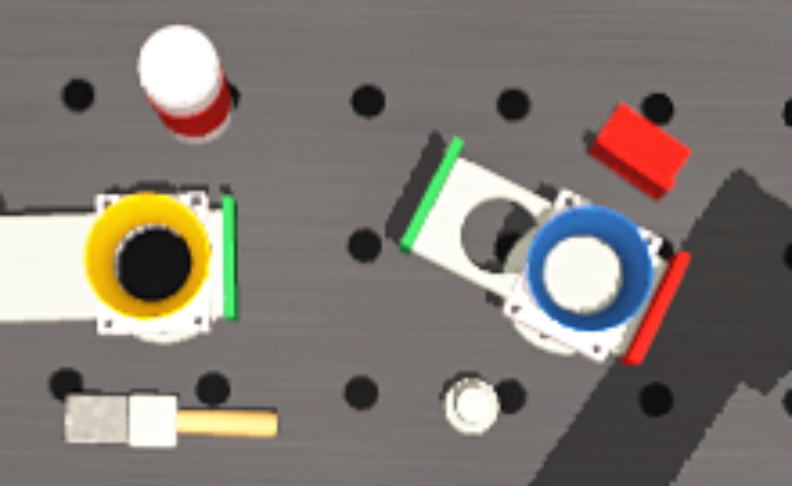

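The picture shows yellow fully open, blue blanked off with its red lip in at about (657,308), and nothing else moved.

```bash
python3 -c "
from workcell import manip, viewer, sensors
print(manip.hand_in())"
```

```text
the job is handed in; nothing more can be done
None
```

The yellow gate was pushed fully open first, then the blue gate fully shut, each to its hard stop; nothing else moved, and the job was handed in about 11 s in with the arm clear.

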